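# Draw a sampling probe along a hatch joint and hold it up level

### The job

Check the hatch joint on top of the metal evidence case: lift the sampling probe out of its stand and draw its nozzle tip slowly (about 3 cm/s) along the whole L-shaped joint, from the end beside the round thumbscrew, round the corner to the other end, keeping the tip over the groove and less than 1 cm above it without pressing on the case. Then raise the probe clear and finish while still holding it in the gripper, steady and level, with the nozzle tip at least 15 cm above the worktop. Do not put it down or let go, and leave the petri dish, vial, memory stick and marker where they are.

Things in the scene. Friction and masses are not known exactly. Their poses are not given: they have to be found in the camera images.
- probe: Hand-held sampling probe, about 120 g, lying level and loose in the stand. Grey flat-sided handle 150 mm long (x), 16 mm wide (y), 20 mm tall (z), dark ribs at its middle; at its +x end a thin steel tube bends down to a small cone nozzle. Origin: middle of the handle's underside; centre of mass within 6 mm of the handle's centre. Grasp from above across the 16 mm, at the middle, between the posts.
- nozzle_tip (a point): Lowest point of the probe's nozzle (5 mm across), rigid on the probe at x = +105, y = 0, z = -35 mm in the probe's frame: 45 mm below the handle's centre.
- stand: Black stand, fixed: base 130 x 60 x 8 mm, two posts at x = -50 and +50 mm (12 mm thick, 30 mm wide, 88 mm free between) with open-topped notches in which the handle lies, its underside 52 mm above the worktop; notch cheeks rise to 62 mm, about 2 mm play each side. Lift the probe straight up out of it. Origin: centre of its underside; x is the probe's direction.
- case: Metal evidence case, fixed, 170 (x) x 150 (y) x 43 mm tall, grey with bare-metal top panels. A hatch fills the top's near-left corner (-x, +y); its two inner edges are the L-shaped joint, a dark groove 4 mm wide, 3 mm deep. Round steel thumbscrew, 20 mm across, 9 mm high, on the hatch at x = -10, y = +52 mm; screw heads 1.5 mm proud. Origin: centre of underside; z up.
- seam_start (a point): Start of the joint, at the level of the top of the panels (43 mm above the worktop, like all seam points), by the case's +y side, at the end nearest the thumbscrew: x = +30, y = +64 mm in the case's frame. From here the first leg runs straight to seam_corner.
- seam_1 (a point): Middle of the first leg: x = +30, y = +27 mm in the case's frame.
- seam_corner (a point): Corner of the joint, at x = +30, y = -10 mm in the case's frame. From here the second leg runs straight to seam_end.
- seam_2 (a point): One third along the second leg: x = -3, y = -10 mm in the case's frame.
- seam_3 (a point): Two thirds along the second leg: x = -36, y = -10 mm in the case's frame.
- seam_end (a point): End of the joint, by the case's -x side: x = -69, y = -10 mm in the case's frame.
- petri: Clear petri dish with lid, 62 mm across, 14 mm high, loose bystander on the worktop; origin at the centre of its underside.
- vial: Small glass vial with a cap, 15 mm across, 45 mm tall, standing loose, a bystander; origin at the centre of its underside.
- usb: Dark flat memory stick, 52 x 18 x 8 mm, lying loose, a bystander; origin near the middle of its underside, length along its x.
- marker: Capped marker pen, 135 mm long, 16 mm thick, lying loose, a bystander; origin at the middle of its underside, length along its y.
There are look-alikes about, which are no part of the job. Of the things shaped like the probe, the grey one is meant.

How it is judged:
By the outcome, as a careful person would: the job done as asked, in the order asked, and still so for the second after the job is handed in, while the arm keeps its last pose, push and grip.
It also fails if it takes over 54 s, if anything falls off the work surface, if the arm or the gripper's body presses on something with over 40 N, if the wrist force passes 120 N, or if a joint passes its speed limit or range.

### The arm

A 7-joint arm with a two-finger parallel gripper is mounted at the origin on a cart in front of the work surface, level with it; the furniture and walls round the work are solid. World frame = base frame: x ahead of the robot, y to its left, z up, the work surface at z = 0. Lengths are in mm, angles in rad, forces in N, time in s.
With the tool pointing down it reaches from about 375 to 925 mm from the base axis. Payload 3.1 kg.
Tool frame: the origin (TCP) lies between the finger pads; the fingertips stand 25 mm ahead of it and the grasp point (between the pads) lies 6 mm ahead of it (tcp_to_tips is the distance from the TCP to the fingertips, in mm); x points along the fingers, y is the direction in which the jaws open and shut, and the axes are right-handed (so a half turn about x gives the same grasp; the last joint's range is limited). The gripper opens to 85 mm and grips with 20 to 120 N. Pads are 22 mm wide; open, the fingers measure 114 mm over their backs; the gripper's body (76 mm by 85 mm) begins 54 mm behind the grasp point. The pads swing forward as they close: fully open they stand 13 mm farther back than shut.
Start: joints at [1.217, 0.383, 0.044, 1.598, -0.018, 1.161, -0.05], TCP at [164.482, -628.847, 222.969] pointing down, gripper open.
Joint ranges: [-2.61, 2.61], [-0.41, 2.15], [-1.48, 1.57], [0, 2.5], [-1.57, 4.71], [0.05, 1.97], [-2.85, 2.85]. Speed limits (rad/s): [2.79, 2.79, 3.14, 3.14, 3.14, 3.14, 3.14].

### API

Orientations are given as [roll, pitch, yaw] about the fixed x, y, z axes, in that order (R = Rz(yaw) Ry(pitch) Rx(roll)).
In Python, from cell import * gives the robot as it stands.
- The arm moves only by the tool move_arm, never from a script. Its argument "targets" is a list that holds one entry, the list of rows, each a list of 6 numbers: the shift along the world's x, y, z in cm, then the turn, a rotation vector about the world's x, y, z in rad. A call has 1 to 12 rows; each row shifts and turns the pose as measured when the row begins; what a row does not reach is not made up. A row lasts 1/10 s, in which the tool goes at most 50 mm and 8.59 degrees, less where a joint would pass 70% of its speed; a pose out of reach is approached as far as the arm can. A call with a gripper value outside its range is refused whole. "fingers" is the gripper command: -1 is shut, 1 is fully open, values between are in proportion, set as the call begins (left out, the last holds). The fingers move at their own pace and stop on an object; "squeeze" is the grip in N (left out, the last holds). Time passes only in rows, so rows that do not move let the fingers close. It gives the time, the measured TCP pose, the force and the opening at its end, in the units of the state.
- get_obs(): the state, without advancing time (a new reading comes with each control period).
- capture(name): name is "scene" or "top" or "wrist"; returns the picture (384x512x3 uint8, blue, green, red); there is no depth.
- camera_model(name): a dict with "fx", "fy", "cx", "cy" (pixels), "D" ([k1, k2, p1, p2, k3] as OpenCV has them; the pictures are not rectified), "R" (3x3) and "t" (3): a world point X has camera coordinates R X + t; the wrist camera has in their place "tool_from_camera" (4x4, takes a point from camera to tool coordinates, whose origin is the TCP and whose axes are the tool frame's). Camera axes: x right, y down, z forward; pixel columns grow to the right and rows downward; lengths in mm; the calibration is good to about 2 mm. A picture is of the moment at which its call begins: read the wrist's pose just before it. camera_model takes no time and is no camera call.
- sign_off(): hands the job in, once; it reports no verdict.
The state is a dict: "clock": time; "q": joint angles; "joint_vel": joint speeds; "tau": joint torques, N m; "tool_pos": TCP position; "tcp_rot": TCP orientation; "ft_force": force on the tool from outside, world axes, zero at the start; "wrist_torque": the same for the moment, N m; "gripper_width": finger opening in mm.
Only numpy, scipy, OpenCV 4.12 (cv2) and the standard library are available. Lean on these libraries where they do the work, as an engineer would, in place of code of your own. Each camera call takes 0.05 s, during which the arm holds its last target. There are 200 camera calls.

## Working session

There is one attempt and no reset: what is moved stays moved. The work goes in short steps, Python scripts to look and compute and a tool call to move; the robot and the scene stay as the last step left them, time stands still between calls to the robot, and variables do not carry over. Pictures are saved under pics/ and viewed, about 8 in all and at most 12, crops included, and the job is handed in when it is done.

Besides the shell and the picture viewer there is one more tool, called in YAML: its name, and indented under it one key for each argument. move_arm: Moves the arm, as the interface text tells. Its arguments: {"type":"object","properties":{"targets":{"type":"array"},"fingers":{"type":"number"},"squeeze":{"type":"number"}},"required":["targets"]}

```bash
mkdir -p pics; ls; python3 - <<'E'
from cell import *
import cv2
o=get_obs();print(o)
for n in ("scene","top"):
    cv2.imwrite(f"pics/{n}0.png",capture(n)); m=camera_model(n); print(n,m)
print(camera_model("wrist"))
E
```

```text
pics
{'clock': 0.0, 'q': array([ 1.21720502,  0.38385851,  0.04380723,  1.59960763, -0.01786917,
        1.16120009, -0.04991021]), 'joint_vel': array([-1.84827908e-03, -1.74892431e-05, -9.44464761e-04, -8.13616067e-04,
       -4.69916519e-04,  2.59910161e-04,  2.24061173e-03]), 'tau': array([-1.71476870e-05, -4.33457386e+01,  1.02481149e+00, -2.49513853e+01,
        1.04932731e-02,  1.12686830e-02,  3.26919569e-06]), 'tool_pos': array([ 164.20733152, -627.89979598,  221.55600623]), 'tcp_rot': array([-1.50986279,  1.5681146 ,  1.88762728]), 'ft_force': array([-0.37589028, -0.44032392,  0.18195159]), 'wrist_torque': array([-0.02349314,  0.02415419,  0.0088273 ]), 'gripper_width': 85.56602880530137}
scene {'fx': 349.31767531323965, 'fy': 349.31767531323965, 'cx': 260.45229910154, 'cy': 189.458085674281, 'D': array([-0.01280592,  0.        ,  0.        ,  0.        ,  0.        ]), 'R': array([[ 0.8825761 ,  0.47003929,  0.01106792],
       [ 0.29743104, -0.53993487, -0.78740403],
       [-0.36413488,  0.69823592, -0.61633788]]), 't': array([-504.98221479,  -92.73861545, 1403.20221878])
[... 239 characters left out ...]
,
       [-0.99242713,  0.02010356, -0.12117854],
       [ 0.12137693,  0.00895598, -0.99256608]]), 't': array([  33.63766851,  525.92188551, 1380.41123672])}
{'fx': 305.3354756174864, 'fy': 305.3354756174864, 'cx': 256.6076152718337, 'cy': 189.4138646300348, 'D': array([-0.07796855,  0.        ,  0.        ,  0.        ,  0.        ]), 'tool_from_camera': array([[-6.28649017e-04, -2.85554093e-01,  9.58362387e-01,
        -1.50487548e+02],
       [ 9.99999723e-01,  2.02996322e-04,  7.16446391e-04,
         3.91002492e-01],
       [-3.99128239e-04,  9.58362572e-01,  2.85553886e-01,
        -7.29878099e+01],
       [ 0.00000000e+00,  0.00000000e+00,  0.00000000e+00,
         1.00000000e+00]])}
```

View pics/top0.png

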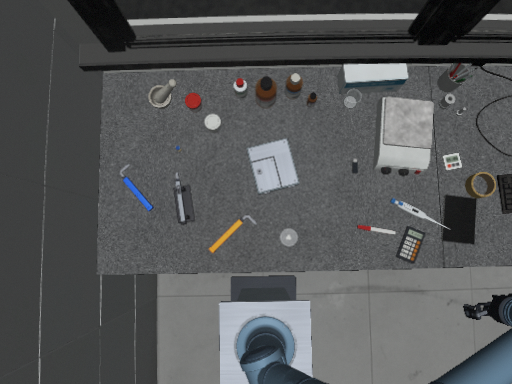

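View pics/scene0.png

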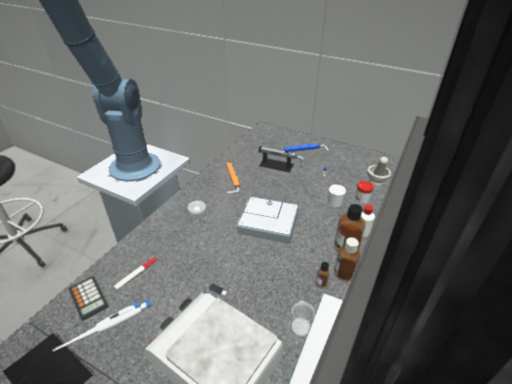

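The top view shows three probe-shaped things: blue at (137,193), orange at (232,235) and grey in the black stand at (182,198). The grey one in the stand fits the description. The case is at (273,165). I'll confirm both in one enlarged crop.

```bash
python3 - <<'E'
import cv2,numpy as np
i=cv2.imread("pics/top0.png")
a=cv2.resize(i[160:240,155:215],None,fx=7,fy=7,interpolation=cv2.INTER_CUBIC)[:560,:390]
b=cv2.resize(i[132:202,240:305],None,fx=6,fy=6,interpolation=cv2.INTER_CUBIC)
c=np.zeros((560,800,3),np.uint8);c[:560,:390]=a;c[:420,400:790]=b
cv2.imwrite("pics/crop0.png",c)
E
```

```text
(no output)
```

View pics/crop0.png

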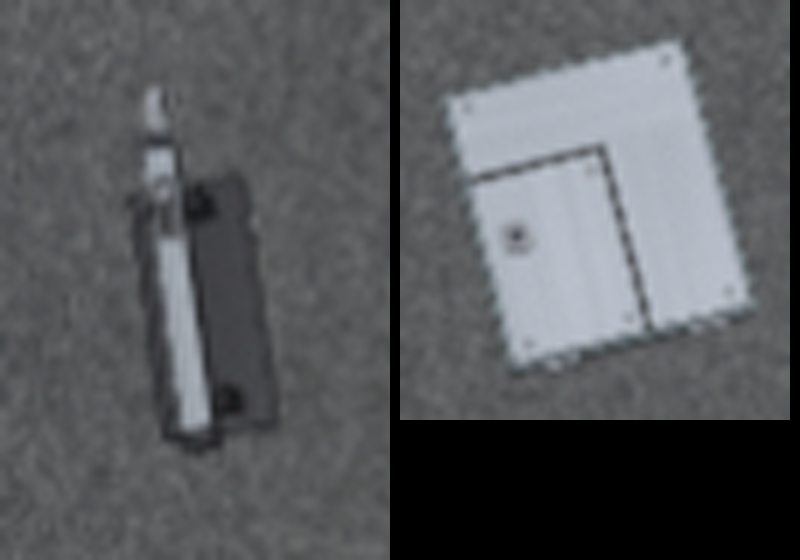

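Left of the crop: the grey probe lies in the black stand, handle from (197,430) to about (160,140), nozzle toward +x. Right: the case, joint start (470,182), corner (600,148), end (650,330), and thumbscrew (517,235), all as described. Now rays.

```bash
cat > h.py <<'E'
import numpy as np, cv2
from cell import *
from scipy.spatial.transform import Rotation as Ro
def cam(name,o=None):
    m=camera_model(name);K=np.array([[m['fx'],0,m['cx']],[0,m['fy'],m['cy']],[0,0,1]])
    if name!='wrist': return K,m['D'],np.array(m['R']),np.array(m['t'])
    o=o or get_obs(); T=np.array(m['tool_from_camera']); Rt=Ro.from_euler('xyz',o['tcp_rot']).as_matrix()
    Rwc=Rt@T[:3,:3]; pc=Rt@T[:3,3]+np.array(o['tool_pos']); return K,m['D'],Rwc.T,-Rwc.T@pc
def cast(c,px,z):
    K,D,R,t=c; px=np.array(px,float).reshape(-1,1,2)
    d=cv2.undistortPoints(px,K,D)[:,0]; d=np.c_[d,np.ones(len(d))]@R; C=-R.T@t
    return C+d*((z-C[2])/d[:,2])[:,None]
def proj(c,X):
    K,D,R,t=c; return cv2.projectPoints(np.array(X,float).reshape(-1,3),cv2.Rodrigues(R)[0],t,K,D)[0][:,0]
def case_pose(start,corner,end):
    "2D rigid fit (yaw, origin)"
    A=np.array([[30,64],[30,-10],[-69,-10.]]);B=np.array([start,corner,end])[:,:2]
    a=A-A.mean(0);b=B-B.mean(0);y=np.arctan2((a[:,0]*b[:,1]-a[:,1]*b[:,0]).sum(),(a*b).sum())
    Rm=np.array([[np.cos(y),-np.sin(y)],[np.sin(y),np.cos(y)]]);o=B.mean(0)-Rm@A.mean(0)
    return y,o,np.linalg.norm(B-(A@Rm.T+o),axis=1)
E
python3 - <<'E'
from h import *
np.set_printoptions(precision=1,suppress=True)
c=cam('top')
f=lambda u,v:((u-400)/6+240-.42,v/6+132-.42)
P=cast(c,[f(470,182),f(600,148),f(650,330)],43);print(P);print(case_pose(*P))
Q=cast(c,[f(450,97),f(682,40),f(750,303),f(515,370)],43);print(Q,np.linalg.norm(Q-np.roll(Q,1,0),axis=1),Q.mean(0))
g=lambda u,v:(u/7+155-.43,v/7+160-.43)
H=cast(c,[g(197,430),g(160,143)],72);print(H,np.linalg.norm(H[0]-H[1]),np.arctan2(*(H[1]-H[0])[1::-1]),H.mean(0))
S=cast(c,[g(135,200),g(240,178),g(278,425)],8);print(S)
o=get_obs();print(Ro.from_euler('xyz',o['tcp_rot']).as_matrix())
E
```

```text
[[635.1  34.5  43. ]
 [653.7 -41.9  43. ]
 [545.7 -68.2  43. ]]
(np.float64(0.22594156903965465), array([617.7, -38.8]), array([4.9, 4.5, 8.2]))
[[ 686.1   45.4   43. ]
 [ 717.6  -91.8   43. ]
 [ 560.3 -126.6   43. ]
 [ 523.9   10.5   43. ]] [165.9 140.7 161.1 141.8] [622.  -40.6  43. ]
[[431.  269.6  72. ]
 [571.8 288.2  72. ]] 141.99904770581585 0.13123767843256345 [501.4 278.9  72. ]
[[552.7 314.    8. ]
 [563.  260.    8. ]
 [436.3 240.6   8. ]]
[[-0.   0.3 -1. ]
 [ 0.  -1.  -0.3]
 [-1.  -0.   0. ]]
```

move_arm:
  targets:
    - [[3.2, 3.8, 0.3, 0, 0, 0], [3.2, 3.8, 0.3, 0, 0, 0], [3.2, 3.8, 0.3, 0, 0, 0], [3.2, 3.8, 0.3, 0, 0, 0], [3.2, 3.8, 0.3, 0, 0, 0], [3.2, 3.8, 0.3, 0, 0, 0], [3.2, 3.8, 0.3, 0, 0, 0], [3.2, 3.8, 0.3, 0, 0, 0], [3.2, 3.8, 0.3, 0, 0, 0], [3.2, 3.8, 0.3, 0, 0, 0]]
  fingers: 1
  squeeze: 45

```text
clock: 1.1
tool_pos: [472.4, -244.8, 245.8]
tcp_rot: [-0.585, 1.558, 2.79]
ft_force: [0.9, -0.7, 0.5]
gripper_width: 85.4
```

move_arm:
  targets:
    - [[3.4, 4.0, -1.6, 0, 0, -0.03], [3.4, 4.0, -1.6, 0, 0, -0.03], [3.2, 4.0, -1.6, 0, 0, -0.03], [3.2, 4.0, -1.6, 0, 0, -0.03], [3.0, 3.5, -1.6, 0, 0, -0.03], [0, 0, 0, 0, 0, 0], [0, 0, 0, 0, 0, 0], [0, 0, 0, 0, 0, 0]]

```text
clock: 1.9
tool_pos: [625.2, -49.2, 167.2]
tcp_rot: [-0.739, 1.554, 2.494]
ft_force: [0.2, 0.3, -0.3]
gripper_width: 85.2
```

```bash
python3 - <<'E'
from h import *
o=get_obs();i=capture('wrist');cv2.imwrite('pics/w1.png',i)
np.savez('w1.npz',p=o['tool_pos'],r=o['tcp_rot']);print(o['tool_pos'],o['joint_vel'].round(3),Ro.from_euler('xyz',o['tcp_rot']).as_matrix().round(3))
E
```

```text
[625.16560143 -49.22247507 167.16209415] [ 0.008  0.001  0.02  -0.     0.022  0.007  0.003] [[-0.013  0.091 -0.996]
 [ 0.01  -0.996 -0.092]
 [-1.    -0.011  0.012]]
```

View pics/w1.png

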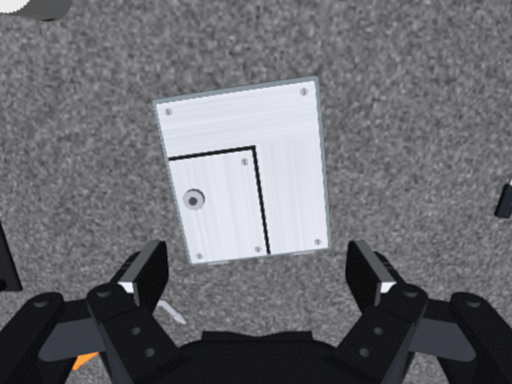

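The wrist view shows the whole case top: joint start about (170,158), corner (254,148), end (268,253), thumbscrew (193,200). I'll fit the groove lines on the dark pixels.

```bash
cat >> h.py <<'E'
def seam(i,c,px_start,px_corner,px_end,z=43):
    "dark groove pixels near two rough lines -> world lines on z -> case yaw, origin"
    g=cv2.cvtColor(i,cv2.COLOR_BGR2GRAY); L=[]
    for a,b in ((px_start,px_corner),(px_corner,px_end)):
        a=np.array(a,float);b=np.array(b,float);m=np.zeros_like(g)
        s=a+.12*(b-a);e=a+.88*(b-a)
        cv2.line(m,tuple(int(v) for v in s),tuple(int(v) for v in e),255,9)
        y,x=np.where((m>0)&(g<110)); w=110.-g[y,x]
        P=cast(c,np.c_[x,y],z)[:,:2]; mu=(P*w[:,None]).sum(0)/w.sum()
        d=np.linalg.svd((P-mu)*np.sqrt(w)[:,None],full_matrices=False)[2][0]; L.append((mu,d,len(x)))
    (m1,d1,n1),(m2,d2,n2)=L
    s=np.linalg.solve(np.c_[d1,-d2],m2-m1); corner=m1+s[0]*d1
    if d1[1]<0:d1=-d1
    if d2[0]<0:d2=-d2
    y1=np.arctan2(-d1[0],d1[1]);y2=np.arctan2(d2[1],d2[0]);y=(y1+y2)/2
    Rm=np.array([[np.cos(y),-np.sin(y)],[np.sin(y),np.cos(y)]])
    return corner,y1,y2,corner-Rm@[30,-10],(n1,n2)
E
python3 - <<'E'
from h import *
np.set_printoptions(precision=2,suppress=True)
z=np.load('w1.npz');o=dict(tool_pos=z['p'],tcp_rot=z['r']);c=cam('wrist',o);i=cv2.imread('pics/w1.png')
r=seam(i,c,(170,158),(254,148),(268,253));print(r)
Q=cast(c,[(155,102),(317,78),(328,249),(189,264)],43);print(Q,np.linalg.norm(Q-np.roll(Q,1,0),axis=1),Q.mean(0))
y=(r[1]+r[2])/2;Rm=np.array([[np.cos(y),-np.sin(y)],[np.sin(y),np.cos(y)]])
X=[np.r_[r[3]+Rm@p,43] for p in ([30,64],[30,-10],[-69,-10],[-10,52])];print(np.array(X));print(proj(c,X));print(proj(cam('top'),X))
E
```

```text
(array([654.41, -42.47]), np.float64(0.2303991602893609), np.float64(0.23010789528446024), array([622.92, -39.58]), (222, 265))
[[ 686.31   46.85   43.  ]
 [ 718.69  -91.39   43.  ]
 [ 559.17 -126.48   43.  ]
 [ 528.14   12.55   43.  ]] [161.84 141.99 163.33 142.45] [623.08 -39.62  43.  ]
[[637.52  29.58  43.  ]
 [654.41 -42.47  43.  ]
 [558.02 -65.06  43.  ]
 [601.32   8.77  43.  ]]
[[173.38 158.09]
 [253.1  146.95]
 [267.11 244.92]
 [194.57 197.32]]
[[252.64 161.2 ]
 [273.07 156.05]
 [280.25 183.08]
 [258.79 171.25]]
```

move_arm:
  targets:
    - [[-2.0, 4.4, 1.0, 0, 0, 0.01], [-2.0, 4.4, 1.0, 0, 0, 0.01], [-2.0, 4.4, 1.0, 0, 0, 0.01], [-2.0, 4.4, 0, 0, 0, 0.01], [-2.0, 4.4, 0, 0, 0, 0], [-2.0, 4.4, 0, 0, 0, 0], [-1.0, 4.0, 0, 0, 0, 0], [0, 3.0, 0, 0, 0, 0], [0, 0, 0, 0, 0, 0], [0, 0, 0, 0, 0, 0]]

```text
clock: 2.95
tool_pos: [491.6, 267.7, 206.0]
tcp_rot: [2.52, 1.567, -0.53]
ft_force: [0.1, -1.1, -0.1]
gripper_width: 85.5
```

```bash
python3 - <<'E'
from h import *
o=get_obs();i=capture('wrist');cv2.imwrite('pics/w2.png',i)
np.savez('w2.npz',p=o['tool_pos'],r=o['tcp_rot']);print(o['tool_pos'],Ro.from_euler('xyz',o['tcp_rot']).as_matrix().round(3))
E
```

```text
[491.64900016 267.7355156  205.99025015] [[ 0.003  0.091 -0.996]
 [-0.002 -0.996 -0.091]
 [-1.     0.002 -0.003]]
```

View pics/w2.png

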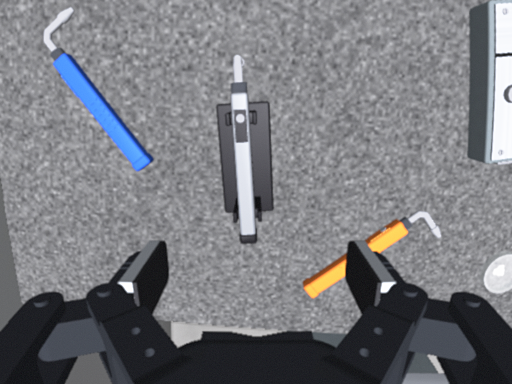

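The wrist view shows the grey probe over the stand: front collar about (239,85), rear end (248,240), posts about y=118 and y=210, stand base (218..270,103..212).

```bash
python3 - <<'E'
from h import *
np.set_printoptions(precision=2,suppress=True)
z=np.load('w2.npz');o=dict(tool_pos=z['p'],tcp_rot=z['r']);c=cam('wrist',o);i=cv2.imread('pics/w2.png')
g=cv2.cvtColor(i,cv2.COLOR_BGR2GRAY);C=[]
for v in range(150,226,5):
    x=np.arange(225,270);w=np.clip(g[v,225:270].astype(float)-150,0,None);C.append(((x*w).sum()/w.sum(),v))
P=cast(c,C,72);d=np.polyfit(P[:,0],P[:,1],1);print('yaw',np.arctan(d[0]),'resid',np.std(P[:,1]-np.polyval(d,P[:,0])))
E=cast(c,[(239,82),(239.5,93),(248,236),(248.5,242)],72);print(E[:,:2],'line y at 490:',np.polyval(d,[430,490,500,510]))
print(cast(c,[(218,104),(269,101),(272,210),(225,213)],8))
print(cast(c,[(238,58)],40))
big=cv2.resize(i[45:255,200:290],None,fx=2.8,fy=2.8,interpolation=cv2.INTER_CUBIC)
big=cv2.rotate(big,cv2.ROTATE_90_CLOCKWISE);cv2.imwrite('pics/c2.png',big)
E
```

```text
yaw 0.13102029458564082 resid 0.4097959546521996
[[578.19 290.58]
 [568.78 289.39]
 [430.4  270.07]
 [423.73 269.  ]] line y at 490: [271.12 279.03 280.35 281.67]
[[556.04 315.57   8.  ]
 [564.33 259.67   8.  ]
 [437.49 242.93   8.  ]
 [428.4  299.59   8.  ]]
[[602.17 295.16  40.  ]]
```

View pics/c2.png

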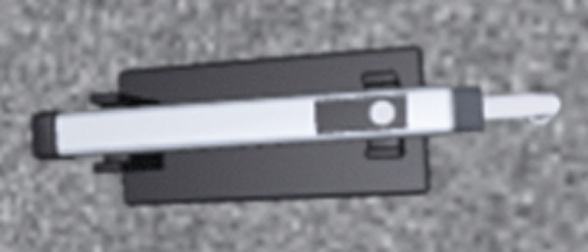

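move_arm:
  targets:
    - [[0.4, 0.6, -1.5, 0, 0, 0.02], [0.4, 0.6, -2.0, 0, 0, 0.02], [0, 0, -2.5, 0, 0, 0], [0, 0, -2.5, 0, 0, 0], [0, 0, -1.5, 0, 0, 0], [0, 0, 0, 0, 0, 0], [0, 0, 0, 0, 0, 0]]

```text
clock: 3.7
tool_pos: [506.7, 266.2, 98.5]
tcp_rot: [2.097, 1.561, -0.93]
ft_force: [-0.2, 0.5, 0.8]
gripper_width: 85.4
```

```bash
python3 - <<'E'
from h import *
o=get_obs();print(o['tool_pos'],Ro.from_euler('xyz',o['tcp_rot']).as_matrix().round(4))
E
```

```text
[506.65232793 266.18083075  98.4695127 ] [[ 0.0058  0.1137 -0.9935]
 [-0.0077 -0.9935 -0.1138]
 [-1.      0.0084 -0.0049]]
```

move_arm:
  targets:
    - [[-0.3, 0.7, 0, 0, 0, 0.008], [-0.3, 0.7, 0, 0, 0, 0.009], [0, 0, 0, 0, 0, 0], [0, 0, 0, 0, 0, 0]]

```text
clock: 4.1
tool_pos: [502.5, 283.0, 102.1]
tcp_rot: [2.654, 1.558, -0.356]
ft_force: [0.5, 0.3, 0.3]
gripper_width: 85.0
```

```bash
python3 - <<'E'
from h import *
o=get_obs();print(o['tool_pos'],o['joint_vel'].round(4),Ro.from_euler('xyz',o['tcp_rot']).as_matrix().round(4))
E
```

```text
[502.53725774 282.989494   102.08931166] [-0.011  -0.0111 -0.0132 -0.0079 -0.0076 -0.0002 -0.    ] [[ 0.0118  0.1319 -0.9912]
 [-0.0044 -0.9912 -0.132 ]
 [-0.9999  0.0059 -0.0111]]
```

move_arm:
  targets:
    - [[0, 0, 0, 0, 0, 0]]

```text
clock: 4.2
tool_pos: [502.7, 283.7, 102.8]
tcp_rot: [2.733, 1.557, -0.275]
ft_force: [0.2, 0.1, -0.8]
gripper_width: 85.2
```

move_arm:
  targets:
    - [[0, 0, 0, 0, 0, 0]]

```text
clock: 4.3
tool_pos: [502.9, 284.0, 103.2]
tcp_rot: [2.763, 1.557, -0.245]
ft_force: [0.5, -0.3, 1.0]
gripper_width: 85.1
```

move_arm:
  targets:
    - [[-0.2, -0.3, -1.0, 0, 0, 0], [0, 0, 0, 0, 0, 0]]

```text
clock: 4.5
tool_pos: [501.0, 280.5, 92.8]
tcp_rot: [2.758, 1.556, -0.25]
ft_force: [-0.3, -1.3, -0.4]
gripper_width: 85.1
```

move_arm:
  targets:
    - [[0, 0, 0, 0, 0, 0]]

```text
clock: 4.6
tool_pos: [501.0, 280.2, 92.4]
tcp_rot: [2.748, 1.556, -0.26]
ft_force: [-0.0, 0.6, -1.3]
gripper_width: 85.4
```

move_arm:
  targets:
    - [[0, 0, -0.9, 0.004, 0.013, 0], [0, 0, -0.9, 0, 0, 0], [0, 0, -0.7, 0, 0, 0], [0, 0, 0, 0, 0, 0], [0, 0, 0, 0, 0, 0]]

```text
clock: 5.1
tool_pos: [500.4, 279.1, 63.8]
tcp_rot: [0.13, 1.568, -2.88]
ft_force: [-0.6, -0.9, 1.0]
gripper_width: 85.2
```

```bash
python3 - <<'E'
from h import *
o=get_obs();print(o['tool_pos'],o['joint_vel'].round(4),Ro.from_euler('xyz',o['tcp_rot']).as_matrix().round(4))
E
```

```text
[500.4241951  279.09184095  63.76595778] [ 0.0007  0.0138  0.0024  0.0087  0.0036 -0.0022  0.0001] [[-2.400e-03  1.314e-01 -9.913e-01]
 [-6.000e-04 -9.913e-01 -1.314e-01]
 [-1.000e+00  3.000e-04  2.500e-03]]
```

move_arm:
  targets:
    - [[0, 0.1, 0.3, 0, -0.002, 0], [0, 0, 0, 0, 0, 0], [0, 0, 0, 0, 0, 0]]

```text
clock: 5.4
tool_pos: [500.6, 280.6, 67.4]
tcp_rot: [2.462, 1.57, -0.547]
ft_force: [0.8, -0.2, 0.2]
gripper_width: 85.6
```

move_arm:
  targets:
    - [[0, 0, 0, 0, 0, 0], [0, 0, 0, 0, 0, 0], [0, 0, 0, 0, 0, 0], [0, 0, 0, 0, 0, 0], [0, 0, 0, 0, 0, 0], [0, 0, 0, 0, 0, 0], [0, 0, 0, 0, 0, 0], [0, 0, 0, 0, 0, 0]]
  fingers: -1
  squeeze: 50

```text
clock: 6.2
tool_pos: [501.1, 281.0, 68.4]
tcp_rot: [-3.043, 1.569, 0.231]
ft_force: [0.4, -0.3, 0.9]
gripper_width: 0.0
```

Width 0 means the fingers missed the handle. I'll look before doing anything else.

```bash
python3 - <<'E'
from h import *
o=get_obs();i=capture('wrist');s=capture('scene');t=capture('top')
cv2.imwrite('pics/w3f.png',i);cv2.imwrite('pics/s3f.png',s)
np.savez('w3.npz',p=o['tool_pos'],r=o['tcp_rot']);print(o['gripper_width'],o['tool_pos'])
c=np.zeros((384,800,3),np.uint8);c[:,:512]=i;c[:288,512:]=cv2.resize(s[130:190,240:300],(288,288),interpolation=cv2.INTER_CUBIC)
cv2.imwrite('pics/w3.png',c)
E
```

```text
0.03958574253082954 [501.12483864 281.00099245  68.35391493]
```

View pics/w3.png

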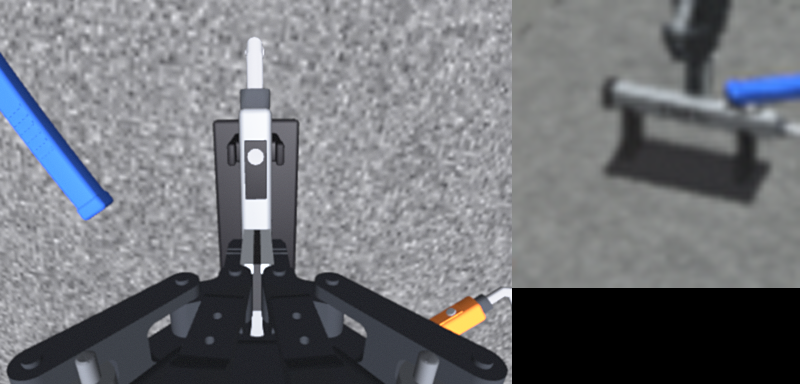

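The wrist view shows the handle under the gripper, collar about (256,98), with the fingers around y=230–275. It doesn't settle whether the handle is held. A small straight lift is a safe test: if it is held, the probe will move with the camera.

move_arm:
  targets:
    - [[0, 0, 0.6, 0, 0, 0], [0, 0, 0.8, 0, 0, 0], [0, 0, 0.8, 0, 0, 0], [0, 0, 0.8, 0, 0, 0], [0, 0, 0, 0, 0, 0], [0, 0, 0, 0, 0, 0]]

```text
clock: 6.95
tool_pos: [501.8, 281.5, 102.3]
tcp_rot: [-2.924, 1.567, 0.35]
ft_force: [-0.8, -0.2, -0.6]
gripper_width: -0.1
```

```bash
python3 - <<'E'
from h import *
o=get_obs();i=capture('wrist');s=capture('scene')
np.savez('w4.npz',p=o['tool_pos'],r=o['tcp_rot']);print(o['gripper_width'],o['tool_pos'],o['ft_force'],Ro.from_euler('xyz',o['tcp_rot']).as_matrix().round(4))
cv2.imwrite('pics/w4f.png',i)
c=np.zeros((384,800,3),np.uint8);c[:,:512]=i;c[:288,512:]=cv2.resize(s[130:190,240:300],(288,288),interpolation=cv2.INTER_CUBIC)
cv2.imwrite('pics/w4.png',c)
E
```

```text
-0.0852224547516205 [501.76722298 281.52264298 102.29038293] [-0.82717898 -0.2341551  -0.56602796] [[ 4.000e-03  1.320e-01 -9.912e-01]
 [ 1.500e-03 -9.912e-01 -1.320e-01]
 [-1.000e+00 -9.000e-04 -4.200e-03]]
```

View pics/w4.png

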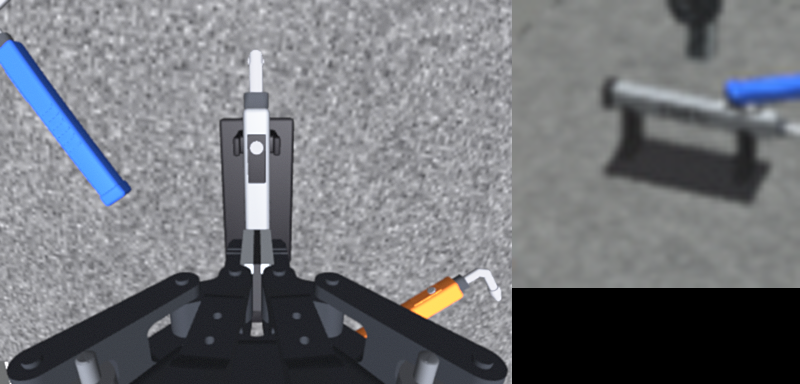

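The probe stayed in the stand: the fingers closed above it. In the scene crop the fingertip is about (697,58) and the handle top about (697,98). So either the reported z or the handle height is off, and I'll check both against the cameras.

```bash
python3 - <<'E'
from h import *
np.set_printoptions(precision=2,suppress=True)
z=np.load('w4.npz');o=dict(tool_pos=z['p'],tcp_rot=z['r']);c=cam('wrist',o);i=cv2.imread('pics/w4f.png')
s=cam('scene')
print('tip px scene meas',(697-512)/4.8+240,58/4.8+130,'pred for tip z', {h:proj(s,[(501.8,281.5,h)])[0] for h in (50,77,90,105,115)})
print('handle top meas',(185)/4.8+240,100/4.8+130,'pred', {h:proj(s,[(501,280,h)])[0] for h in (30,50,62,72)})
for n in ('w2','w4'):
    z=np.load(n+'.npz');c=cam('wrist',dict(tool_pos=z['p'],tcp_rot=z['r']));i=cv2.imread('pics/'+('w2' if n=='w2' else 'w4f')+'.png')
    g=cv2.cvtColor(i,cv2.COLOR_BGR2GRAY)
    for v in ((165,180,195) if n=='w2' else (122,195,210)):
        x=np.where(g[v,220:290]>190)[0]+220; P=cast(c,[(x.min()-.5,v),(x.max()+.5,v)],72);print(n,v,x.min(),x.max(),np.linalg.norm(P[0]-P[1]),P.mean(0))
# collar front seen from w2 & w4: triangulate
def ray(n,px):
    z=np.load(n+'.npz');K,D,R,t=cam('wrist',dict(tool_pos=z['p'],tcp_rot=z['r']));d=cv2.undistortPoints(np.array([[px]],float),K,D)[0,0];d=R.T@np.r_[d,1];return -R.T@t,d/np.linalg.norm(d)
for a,b in (((239.5,93),(256.5,107)),((239,82),(256.5,93)),((240,118),(256.5,147))):
    (p,d),(q,e)=ray('w2',a),ray('w4',b);k=np.linalg.lstsq(np.c_[d,-e],q-p,rcond=None)[0];print('tri',p+k[0]*d,q+k[1]*e)
E
```

```text
tip px scene meas 278.5416666666667 142.08333333333334 pred for tip z {50: array([278.28, 155.48]), 77: array([278.57, 149.65]), 90: array([278.72, 146.79]), 105: array([278.88, 143.45]), 115: array([279. , 141.2])}
handle top meas 278.5416666666667 150.83333333333334 pred {30: array([277.73, 159.84]), 50: array([277.94, 155.61]), 62: array([278.06, 153.03]), 72: array([278.17, 150.86])}
w2 165 237 249 12.354465959309096 [503.4  280.95  72.  ]
w2 180 238 250 12.525874475441764 [488.8  278.82  72.  ]
w2 195 239 251 12.7069946953339 [473.79 276.63  72.  ]
w4 122 245 267 13.399944313102646 [561.47 289.39  72.  ]
w4 195 246 267 13.671942599529228 [517.35 283.21  72.  ]
w4 210 246 267 13.877603272425418 [507.52 281.9   72.  ]
tri [569.11 290.47  51.23] [569.53 290.18  51.22]
tri [578.5  290.94  65.44] [577.83 291.28  65.43]
tri [546.73 287.24  70.76] [546.81 287.14  70.75]
```

```bash
python3 - <<'E'
from h import *
np.set_printoptions(precision=1,suppress=True)
z=np.load('w4.npz');o=dict(tool_pos=z['p'],tcp_rot=z['r']);c=cam('wrist',o)
Rt=Ro.from_euler('xyz',z['r']).as_matrix()
for d in (-30,-20,-8,0,10,25): print(d,proj(c,[z['p']+Rt@[d,0,k] for k in (-11,0,11)]).tolist())
from cell import *
print([get_obs()[k] for k in ('clock','q','tool_pos')])
i=capture('scene');cv2.imwrite('pics/s5.png',i)
import cell;print([x for x in dir(cell) if not x.startswith('_')])
a=cv2.imread('pics/s3f.png')
s=cv2.cvtColor(i,cv2.COLOR_BGR2GRAY);print(s[125:162,274:284])
E
```

```text
-30 [[255.59237181812875, 246.69504766333512], [255.60844291815033, 268.71949957856566], [255.62449482331965, 289.56732966341474]]
-20 [[255.64564755984694, 236.80240505123646], [255.65905217802953, 257.66298261751615], [255.67250153793526, 277.5024254825495]]
-8 [[255.70109944139523, 226.52888872095463], [255.71200217159705, 246.12670422728627], [255.72299464889326, 264.8539068583726]]
0 [[255.73380250925243, 220.48097177108554], [255.74335738361043, 239.31024781454005], [255.75301972057042, 257.3521528981751]]
10 [[255.77065862294657, 213.6746484974178], [255.77880554559692, 231.61718105237657], [255.78707314524863, 248.8611606324924]]
25 [[255.81894499732164, 204.77278204559914], [255.82542177173914, 221.52139058366168], [255.83202728170266, 237.6797036362381]]
[7.05, array([-0.2,  0.4, -0.5,  1.9,  0.3,  0.9, -2.2]), array([501.7, 281.5, 102. ])]
['MotionError', 'camera_model', 'capture', 'get_obs', 'sign_off', 'tcp_to_tips']
[[121 150 142  93  48  37  37  40  41  40]
 [143 157 132  83  49  48  44  42  40  41]
 [147 152 118  82  63  68  53  45  39  45]
 [105 110  87  67  55  56  
[... 735 characters left out ...]
31 130 130]
 [126 129 133 134 133 132 133 134 135 134]
 [124 127 130 129 128 129 133 134 137 134]
 [138 132 131 127 125 125 127 132 138 130]
 [170 158 152 143 135 134 131 128 130 124]
 [183 181 181 178 171 166 155 146 140 142]
 [151 165 173 176 179 182 181 183 185 186]
 [ 91  98 105 118 131 150 165 174 180 176]
 [ 63  65  65  78  76  91 102 114 124 132]
 [ 76  74  72  79  69  69  75  85  91  96]
 [111 101  94  96  88  80  80  86  87  87]
 [131 127 123 121 117 109 102  99 101 100]
 [134 131 128 127 127 127 125 126 126 125]
 [128 127 125 127 128 131 130 133 137 136]
 [107 116 119 119 121 122 126 129 133 133]
 [ 70  77  81  86  94 100 112 116 118 122]
 [ 50  54  54  55  62  65  75  83  91 101]]
```

```bash
python3 - <<'E'
import cell;print(cell.tcp_to_tips)
E
```

```text
25.0
```

Both cameras put the closed fingertips about 7 mm behind the TCP, not 25 mm ahead as stated. The scene shows the tip at z≈108 with the TCP at 102, and the handle top at 72 as expected. The fingers therefore closed just above the handle. I'll reopen and go about 32 mm lower (TCP z≈36), which clears the stand base under either reading.

move_arm:
  targets:
    - [[0, -0.1, 0, 0, 0, 0], [0, 0, 0, 0, 0, 0], [0, 0, 0, 0, 0, 0], [0, 0, 0, 0, 0, 0], [0, 0, 0, 0, 0, 0], [0, 0, 0, 0, 0, 0]]
  fingers: 0.2

```text
clock: 7.7
tool_pos: [500.4, 279.6, 100.1]
tcp_rot: [2.466, 1.57, -0.543]
ft_force: [-0.6, 0.4, 0.2]
gripper_width: 51.2
```

move_arm:
  targets:
    - [[0, 0, -1.0, 0, 0, 0], [0, 0, -1.0, 0, 0, 0], [0, 0, -1.0, 0, 0, 0], [0, 0, -0.8, 0, 0, 0], [0, 0, -0.6, 0, 0, 0], [0, 0, 0, 0, 0, 0], [0, 0, 0, 0, 0, 0]]

```text
clock: 8.4
tool_pos: [499.1, 278.9, 50.4]
tcp_rot: [0.397, 1.568, -2.612]
ft_force: [0.4, 1.1, -0.3]
gripper_width: 51.1
```

move_arm:
  targets:
    - [[0.1, 0.1, -0.6, 0, 0, 0], [0.1, 0.05, -0.6, 0, 0, 0], [0, 0, 0, 0, 0, 0], [0, 0, 0, 0, 0, 0]]

```text
clock: 8.8
tool_pos: [502.2, 281.1, 38.3]
tcp_rot: [0.448, 1.57, -2.561]
ft_force: [-0.1, -0.0, 0.7]
gripper_width: 51.3
```

```bash
python3 - <<'E'
from h import *
o=get_obs();i=capture('wrist');s=capture('scene')
print(o['gripper_width'],o['tool_pos'],o['ft_force'],Ro.from_euler('xyz',o['tcp_rot']).as_matrix().round(4))
c=np.zeros((384,800,3),np.uint8);c[:,:512]=i;c[:288,512:]=cv2.resize(s[120:180,240:300],(288,288),interpolation=cv2.INTER_CUBIC)
cv2.imwrite('pics/w5.png',c)
E
```

```text
51.293060139495154 [502.18481404 281.14543815  38.31572103] [-0.10844276 -0.0162019   0.70709194] [[-8.000e-04  1.322e-01 -9.912e-01]
 [-5.000e-04 -9.912e-01 -1.322e-01]
 [-1.000e+00  4.000e-04  8.000e-04]]
```

View pics/w5.png

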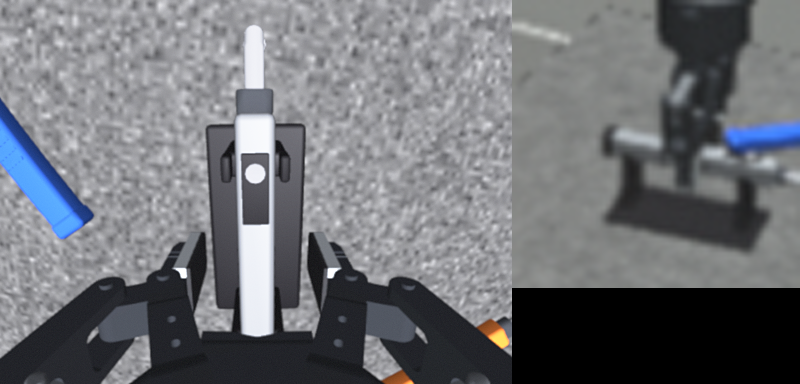

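The fingers now straddle the handle between the posts: pads at about (200,265) and (318,265), handle at (255,260). I'll close.

move_arm:
  targets:
    - [[0, 0, 0, 0, 0, 0], [0, 0, 0, 0, 0, 0], [0, 0, 0, 0, 0, 0], [0, 0, 0, 0, 0, 0], [0, 0, 0, 0, 0, 0], [0, 0, 0, 0, 0, 0], [0, 0, 0, 0, 0, 0]]
  fingers: -1
  squeeze: 50

```text
clock: 9.6
tool_pos: [502.5, 281.2, 39.1]
tcp_rot: [2.718, 1.57, -0.291]
ft_force: [-0.2, 0.3, -0.4]
gripper_width: 15.1
```

```bash
python3 - <<'E'
from h import *
o=get_obs();print(o['gripper_width'],o['tool_pos'],o['ft_force'],Ro.from_euler('xyz',o['tcp_rot']).as_matrix().round(4))
E
```

```text
15.057710969708397 [502.45321511 281.22436651  39.07437941] [-0.23837837  0.26066365 -0.39378268] [[ 3.000e-04  1.321e-01 -9.912e-01]
 [-1.000e-04 -9.912e-01 -1.321e-01]
 [-1.000e+00  1.000e-04 -3.000e-04]]
```

Gripped at 15 mm. I'll lift straight up.

move_arm:
  targets:
    - [[0, 0, 0.5, 0, 0, 0], [0, 0, 1.0, 0, 0, 0], [0, 0, 1.2, 0, 0, 0], [0, 0, 1.2, 0, 0, 0], [0, 0, 1.2, 0, 0, 0], [0, 0, 1.2, 0, 0, 0], [0, 0, 0, 0, 0, 0], [0, 0, 0, 0, 0, 0], [0, 0, 0, 0, 0, 0]]

```text
clock: 10.5
tool_pos: [502.8, 281.4, 109.4]
tcp_rot: [-3.058, 1.568, 0.216]
ft_force: [-1.3, -0.6, -1.6]
gripper_width: 14.9
```

```bash
python3 - <<'E'
from h import *
o=get_obs();i=capture('wrist');s=capture('scene');t=capture('top')
np.savez('w6.npz',p=o['tool_pos'],r=o['tcp_rot'])
cv2.imwrite('pics/w6f.png',i);cv2.imwrite('pics/s6f.png',s);cv2.imwrite('pics/t6f.png',t)
print(o['gripper_width'],o['tool_pos'],o['ft_force'],Ro.from_euler('xyz',o['tcp_rot']).as_matrix().round(4))
c=np.zeros((384,800,3),np.uint8);c[:,:512]=i;c[:288,512:]=cv2.resize(s[110:170,250:310],(288,288),interpolation=cv2.INTER_CUBIC)
cv2.imwrite('pics/w6.png',c)
E
```

```text
14.892713797918947 [502.77513359 281.36926217 109.44742591] [-1.32575934 -0.56285867 -1.63466636] [[ 2.900e-03  1.322e-01 -9.912e-01]
 [ 6.000e-04 -9.912e-01 -1.322e-01]
 [-1.000e+00 -3.000e-04 -3.000e-03]]
```

View pics/w6.png

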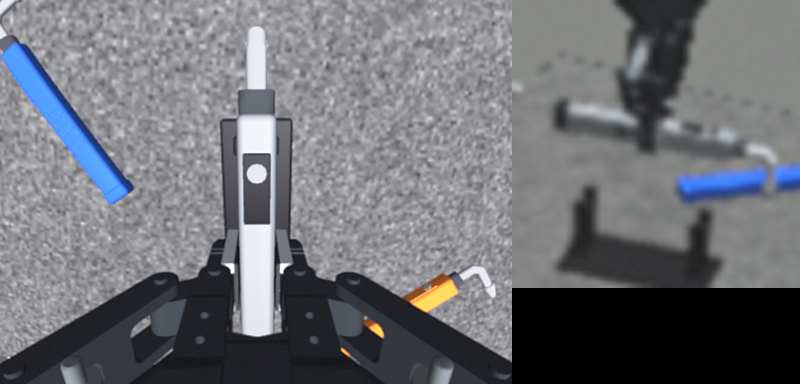

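```bash
python3 - <<'E'
from h import *
np.set_printoptions(precision=1,suppress=True)
z=np.load('w6.npz');c=cam('wrist',dict(tool_pos=z['p'],tcp_rot=z['r']));Rt=Ro.from_euler('xyz',z['r']).as_matrix()
P=lambda *a:proj(c,[z['p']+Rt@np.array(q,float) for q in a])
i=cv2.imread('pics/w6f.png');g=cv2.cvtColor(i,cv2.COLOR_BGR2GRAY)
print(g[15:120:3,256])
for v in (100,130,150,230): print(v,g[v,230:282])
for dt in (-33,0,-7):
  print(dt,'collar front/back edges',P((dt,-8,-75),(dt,8,-75),(dt,8,-40),(dt,-8,0),(dt,8,0)).tolist(),'tip',P((dt+55,0,-105)).tolist(),'tube top',P((dt+10,0,-105)).tolist())
E
```

```text
[145 158 164 154 234 237 236 237 236 237 237 235 236 236 236 235 237 236
 236 236 236 237 236 236 239 113 110 112 110 108 107 107 106 141 215]
100 [136 142 145 143 142 139 134 117  82  78  88  95  99 104 106 109 108 108
 110 109 110 111 110 109 110 111 109 108 110 111 111 111 110 111 109 109
 109 108 109 106 102 100  92  76  95 156 163 160 159 158 155 153]
130 [102 103 101 103 101 100 106 144 180 201 215 227 236 242 243 243 243 243
 244 243 244 244 244 245 244 245 245 245 246 245 246 246 246 246 247 247
 246 247 247 247 243 234 224 208 190 156 116 106 110 114 112 112]
150 [ 95  96  93  68  53  59  81 126 173 194 212 224 234 241 243 243 244 243
 243 244 244 244 243 244 245 245 245 245 245 245 245 246 246 246 247 247
 247 247 247 247 241 232 220 203 186 148  98  61  59  99 106 104]
230 [121 119 118 117 117 120 119 111  97 137 180 201 218 230 234 238 239 238
 237 239 238 238 238 238 238 239 239 240 240 240 241 241 240 241 242 242
 242 243 243 238 227 213 195 184 144  98 110 121 118 118 116 119]
-33 collar front/back edges [[233.85861485310778, 93.65174875043441], [277.1071416198886, 93.
[... 193 characters left out ...]
 [[255.5291093860743, 13.33702659716971]]
0 collar front/back edges [[238.81449535953107, 94.84067581027305], [272.55400409156914, 94.84987990025614], [271.5974609262011, 166.97056206549337], [240.9799809787094, 239.30011180428178], [270.5080176370538, 239.3044283695226]] tip [[255.869759058417, 46.79190316292235]] tube top [[255.71508122256955, 31.580300272332323]]
-7 collar front/back edges [[237.95420193015383, 94.63399768054232], [273.34437110395106, 94.64345546143234], [272.29280446806257, 170.09383570498645], [240.3357243745393, 245.22713263726686], [271.09783082052144, 245.23152904674308]] tip [[255.8504455712741, 44.890708399444605]] tube top [[255.6825539103026, 28.385782451569355]]
```

The scene crop shows the probe held level above the empty stand, and the wrist view shows it centred at u≈256. I'll locate the tube end in several views to get the tip's offset along the handle.

```bash
cat > tube.py <<'E'
from h import *
np.set_printoptions(precision=1,suppress=True)
def ray(n,px):
    z=np.load(n+'.npz');K,D,R,t=cam('wrist',dict(tool_pos=z['p'],tcp_rot=z['r']));d=cv2.undistortPoints(np.array([[px]],float),K,D)[0,0];d=R.T@np.r_[d,1];return -R.T@t,d/np.linalg.norm(d)
def edge(f,u,lo,hi):
    g=cv2.cvtColor(cv2.imread(f),cv2.COLOR_BGR2GRAY).astype(float)[lo:hi,u-1:u+2].mean(1);k=np.argmax(g>200);return lo+k-1+(200-g[k-1])/(g[k]-g[k-1])
e={n:(u,edge(f,u,lo,hi)) for n,f,u,lo,hi in (('w2','pics/w2.png',238,45,75),('w3','pics/w3f.png',255,25,60),('w4','pics/w4f.png',256,40,70))};print(e)
A=[];b=[]
for n,px in e.items():
    p,d=ray(n,px);M=np.eye(3)-np.outer(d,d);A.append(M);b.append(M@p)
    z=np.load(n+'.npz');c=cam('wrist',dict(tool_pos=z['p'],tcp_rot=z['r']))
    print(n,[cast(c,[px],h)[0] for h in (45,52,62)])
print('tri outer bend',np.linalg.lstsq(np.vstack(A),np.hstack(b),rcond=None)[0])
E
python3 tube.py; python3 - <<'E'
import cv2,numpy as np
t=cv2.imread('pics/t6f.png');s=cv2.imread('pics/s6f.png');t0=cv2.imread('pics/top0.png')
g=lambda i:cv2.cvtColor(i,cv2.COLOR_BGR2GRAY)
print(g(s)[140:156,296:312])
print(g(t0)[168:186,172:186])
E
```

```text
{'w2': (238, np.float64(54.94701986754967)), 'w3': (255, np.float64(36.622950819672134)), 'w4': (256, np.float64(49.5398773006135))}
w2 [array([604.3, 295. ,  45. ]), array([603.4, 294.6,  52. ]), array([602.1, 293.9,  62. ])]
w3 [array([605.4, 295.3,  45. ]), array([604.1, 295.1,  52. ]), array([602.3, 294.8,  62. ])]
w4 [array([604.9, 295.2,  45. ]), array([603.8, 295.1,  52. ]), array([602.3, 294.8,  62. ])]
tri outer bend [603.5 294.8  53.7]
[[ 91  91 121 172 185 175 166 150 138 137 139 139 139 136 129 126]
 [ 75  79 117 173 194 198 199 187 152 134 133 135 135 133 132 132]
 [ 91  87 106 132 139 142 158 185 176 144 132 134 135 134 133 132]
 [131 131 130 131 126 122 122 157 182 151 133 132 129 131 130 131]
 [137 138 138 135 131 130 124 125 143 140 137 132 124 126 124 129]
 [139 139 139 133 126 131 128 120 132 141 133 131 128 127 126 129]
 [133 133 132 130 126 124 122 121 133 132 124 122 122 120 119 121]
 [126 124 122 121 119 116 118 126 132 118 103  98  91  86  83  82]
 [111 103  98  89  85  89 112 130 129  96  74  70  69  69  70  71]
 [ 79  76  72  71  71  78 103 129 119  90  84  
[... 785 characters left out ...]
8  88 111 153 133  73 104  83  93  89  89  88  88]
 [ 90  93  95 117 146 135  85  97  96  99  93  88  82  78]
 [ 95  95  99 114 144 139 108  88 101  96  94  93  83  80]
 [ 95  93  98 108 139 143 121  96  97  87  92  97  91  87]
 [ 90  86  87  96 108 119 105  88  93  89  91  92  89  87]
 [ 89  87  78  81  71  77  76  75  93  86  90  90  89  88]
 [ 85  84  74  70  66  59  63  68  80  83  86  94  92  92]
 [ 89  82  78  87 115 122 131 108  70  93  90  92  95  95]
 [ 88  86  81 100 152 160 167 137  68 100  97  91  94  97]
 [ 84  85  81  95 154 160 164 143  65  96  94  92  95  94]
 [ 84  88  88 110 150 153 149 140  64  82  91  96  95  88]
 [ 92  93  88 112 136 119 105 110  74  73  81  77  78  74]]
```

```bash
python3 - <<'E'
from h import *
np.set_printoptions(precision=1,suppress=True)
s=cam('scene');t=cam('top')
for x,y,z in ((601.3,294.4,87.4),(605.3,294.9,87.4),(601.3,294.4,80)): print(x,z,proj(s,[(x,y,z)]),proj(t,[(x,y,z)]))
g=cv2.cvtColor(cv2.imread('pics/t6f.png'),cv2.COLOR_BGR2GRAY);print(g[164:182,170:186])
# seam in scene: model corner projection check vs picture
y=.2303;Rm=np.array([[np.cos(y),-np.sin(y)],[np.sin(y),np.cos(y)]])
X=[np.r_[np.array([622.9,-39.6])+Rm@p,43] for p in ([30,64],[30,-10],[-69,-10])];print(proj(s,X),np.array(X))
E
```

```text
601.3 87.4 [[303.6 152.4]] [[174.8 170.8]]
605.3 87.4 [[304.6 152.6]] [[174.6 169.6]]
601.3 80 [[303.4 154.1]] [[175.2 171.1]]
[[100 102  96  95  97  91  97  94  88 100 106  94  92  93  95  95]
 [ 94 104  98  94  98  88  93  92  93  99 106  93  95  93  96  92]
 [ 86  94  98  99  98  85  91  93 100  96  97  95  95  91  93  96]
 [ 99  94  92  96  91  88  88  94  98  97  99  97  98  95  96  97]
 [101  92 104 108  80  90  92  93  94  96  98  95  96  94  93  94]
 [ 90  99 133 124  67  88  92  91  92  93  92  90  91  90  88  89]
 [ 81  99 147 133  63  89  92  92  88  91  93  95  91  87  88  88]
 [ 82 102 151 136  71  83  87  91  86  92  96  95  90  85  88  92]
 [ 96 112 159 137  80  80  83  87  90  92  98 102  95  88  88  94]
 [ 97 111 149 139  96  86  89  83  87  92  97 101  95  87  90  96]
 [ 97 102 128 128 109  90  90  82  91  93  98  95  89  90  89  88]
 [ 91  92  97  92  89  79  83  79  92  95 102 100  93  88  83  80]
 [ 77  79  69  66  67  68  85  92  95  96 100  95  95  93  83  82]
 [ 63  69  61  69  73  72  87 103  97  97  97  89  93  98  91  88]
 [ 63 101 118 130 130 104  73  91  94  95  95  89  93  93  88  89]
 [ 56 113 155 165 163 131  56  88  93  98  92  87  90  92  90  91]
 [ 44  93 156 160 165 144  61  97 100  92  85  84  88  95  93  93]
 [ 48  79 131 145 149 139  63  89 100  85  83  93  92  93  93  95]]
[[282.  203.6]
 [277.2 218.1]
 [247.3 212.5]] [[637.5  29.6  43. ]
 [654.4 -42.5  43. ]
 [558.  -65.1  43. ]]
```

```bash
python3 - <<'E'
from h import *
np.set_printoptions(precision=1,suppress=True)
s=cam('scene');print(proj(s,[(601,294.2,17),(601.3,294.4,87.4),(424,269.5,62),(424.5,269.7,132.4)]))
a=cv2.imread('pics/scene0.png');b=cv2.imread('pics/s6f.png')
cv2.imwrite('pics/cmp.png',np.hstack([cv2.resize(a[135:180,255:320],None,fx=6,fy=6,interpolation=cv2.INTER_CUBIC),cv2.resize(b[120:165,255:320],None,fx=6,fy=6,interpolation=cv2.INTER_CUBIC)]))
for T,(x0,x1,y0,y1) in {'rear':(256,266,143,157),'tube':(294,306,152,165)}.items():
    r=cv2.matchTemplate(b[110:160,x0-6:x1+8],a[y0:y1,x0:x1],cv2.TM_CCOEFF_NORMED);_,m,_,l=cv2.minMaxLoc(r);print(T,m,'shift',l[0]-6,l[1]+110-y0)
E
```

```text
[[302.  167.6]
 [303.6 152.4]
 [259.6 149.3]
 [259.9 133.7]]
rear 0.7177726030349731 shift 0 -16
tube 0.4885375201702118 shift 1 -16
```

View pics/cmp.png

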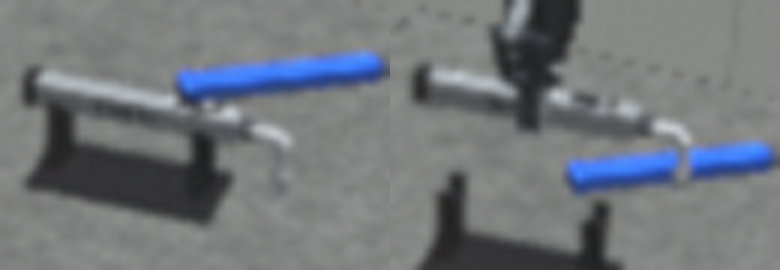

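The lift agrees with prediction to about 1 px: tip at (303.7,150.5) against (303.6,152.4) predicted. Tip offset from the TCP is about (98.5, 13.1, -22). Moving to above the joint start.

move_arm:
  targets:
    - [[0.4, -2.0, 0, 0, 0.003, 0], [0.4, -3.0, 0, 0, 0, 0], [0.4, -3.2, 0, 0, 0, 0], [0.4, -3.2, 0, 0, 0, 0], [0.4, -3.2, 0, 0, 0, 0], [0.4, -3.2, 0, 0, 0, 0], [0.4, -3.0, 0, 0, 0, 0], [0.4, -2.5, -0.3, 0, 0, 0], [0.4, -1.7, -0.3, 0, 0, 0], [0, -0.5, 0, 0, 0, 0], [0, 0, 0, 0, 0, 0], [0, 0, 0, 0, 0, 0]]

```text
clock: 11.85
tool_pos: [531.7, 19.2, 96.6]
tcp_rot: [-0.332, 1.556, 2.948]
ft_force: [0.9, 0.2, -1.1]
gripper_width: 15.0
```

```bash
cat > tip.py <<'E'
from h import *
np.set_printoptions(precision=4,suppress=True)
R0=np.array([[0,.1321,-.9912],[0,-.9912,-.1321],[-1,0,0]]);TT=R0.T@np.array([98.5,13.1,-22.1])
y=.2303;Rm=np.array([[np.cos(y),-np.sin(y)],[np.sin(y),np.cos(y)]]);OC=np.array([622.9,-39.6])
def tip(o=None,say=True):
    o=o or get_obs();R=Ro.from_euler('xyz',o['tcp_rot']).as_matrix();p=o['tool_pos']+R@TT
    if say: print('clk',round(o['clock'],2),'tip',p.round(1),'case xy',(Rm.T@(p[:2]-OC)).round(1),'gap',(p[2]-43).round(1),'fix rotvec',Ro.from_matrix(R0@R.T).as_rotvec().round(4),'w',round(o['gripper_width'],1),'F',o['ft_force'].round(1))
    return p
E
python3 -c "from tip import *;tip();w=Rm@np.array([30,64.])+OC;print(w)"
```

```text
clk 11.85 tip [629.8  32.9  73.1] case xy [23.3 69. ] gap 30.1 fix rotvec [-0.0028 -0.0142 -0.006 ] w 15.0 F [ 0.9  0.2 -1.1]
[637.4987  29.5584]
```

move_arm:
  targets:
    - [[0.4, -0.15, -0.7, -0.002, -0.007, -0.003], [0.35, -0.1, -0.7, -0.001, -0.007, -0.003], [0, 0, -0.6, 0, 0, 0], [0, 0, 0, 0, 0, 0], [0, 0, 0, 0, 0, 0], [0, 0, 0, 0, 0, 0]]

```text
clock: 12.45
tool_pos: [538.9, 22.8, 74.4]
tcp_rot: [-1.692, 1.568, 1.591]
ft_force: [0.2, 0.1, -1.5]
gripper_width: 15.3
```

```bash
python3 - <<'E'
from tip import *
o=get_obs();p=tip(o);i=capture('wrist');s=capture('scene')
cv2.imwrite('pics/w7f.png',i);cv2.imwrite('pics/s7f.png',s);np.savez('w7.npz',p=o['tool_pos'],r=o['tcp_rot'])
sc=cam('scene');st=np.r_[Rm@np.array([30,64.])+OC,43];print('scene pred tip',proj(sc,[p]),'start',proj(sc,[st]),'wrist',proj(cam('wrist',o),[p,st,np.r_[Rm@np.array([30,-10.])+OC,43]]))
c=np.zeros((600,800,3),np.uint8);c[:390,:400]=cv2.resize(i[:200,130:335],(400,390));c[:400,400:]=cv2.resize(s[185:235,250:300],(400,400),interpolation=cv2.INTER_CUBIC)
cv2.imwrite('pics/w7.png',c[:400])
E
```

```text
clk 12.45 tip [637.3  36.8  52.3] case xy [31.4 71.1] gap 9.3 fix rotvec [-0.0023 -0.     -0.0086] w 15.3 F [ 0.2  0.1 -1.5]
scene pred tip [[283.0498 200.1661]] start [[282.0443 203.5639]] wrist [[255.8102  47.8231]
 [268.8705  52.0585]
 [399.8853  42.336 ]]
```

View pics/w7.png

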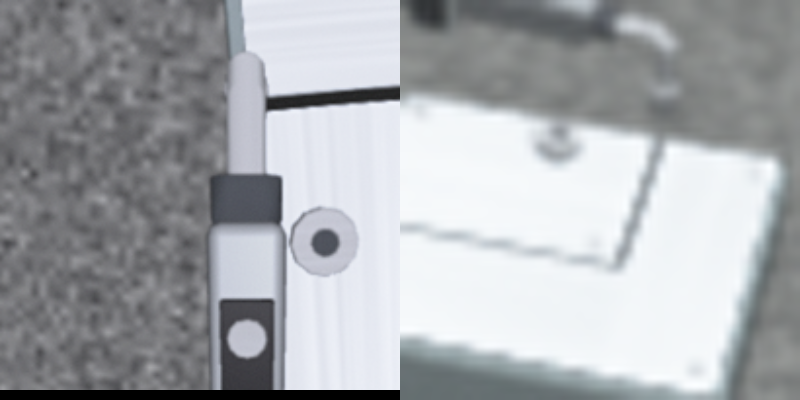

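Scene crop: tip about (282.6,198), groove edge (282.1,201.7), corner (276.8,217.8). The columns agree. The tip sits about 1 px higher than predicted once corrected for the same offset seen in the stand, so the true gap is 0–4 mm more than nominal. I'll aim for a nominal gap of about 2.5 mm.

move_arm:
  targets:
    - [[0, -0.3, -0.2, -0.001, 0, -0.004], [0, -0.33, -0.3, -0.001, 0, -0.004], [0, 0, -0.1, 0, 0, 0], [0, 0, 0, 0, 0, 0], [0, 0, 0, 0, 0, 0]]

```text
clock: 13.05
tool_pos: [539.7, 14.9, 68.8]
tcp_rot: [2.761, 1.569, -0.25]
ft_force: [-0.7, -0.8, -1.2]
gripper_width: 15.5
```

```bash
python3 - <<'E'
from tip import *
o=get_obs();p=tip(o);i=capture('wrist');s=capture('scene');cv2.imwrite('pics/w8f.png',i);cv2.imwrite('pics/s8f.png',s)
np.savez('w8.npz',p=o['tool_pos'],r=o['tcp_rot'])
print(proj(cam('scene'),[p]))
print(cv2.cvtColor(s,cv2.COLOR_BGR2GRAY)[190:210,274:292])
E
```

```text
clk 13.05 tip [638.2  27.8  46.8] case xy [30.3 62.1] gap 3.8 fix rotvec [0.0005 0.0018 0.0018] w 15.5 F [-0.7 -0.8 -1.2]
[[282.0767 203.0524]]
[[ 97 118 168 198 195 183 172 160 143 133 134 131 130 132 135 139 143 144]
 [ 84 110 164 194 203 205 203 194 164 139 136 133 132 134 136 138 142 145]
 [ 91  94 122 136 146 158 177 203 199 161 140 139 139 140 138 139 143 141]
 [126 115 125 128 129 133 143 176 195 169 142 136 137 137 135 134 135 137]
 [135 130 132 137 137 137 135 136 153 140 132 133 134 137 136 137 137 139]
 [136 136 133 137 138 136 133 126 130 128 129 127 129 131 133 137 136 139]
 [139 138 134 133 134 134 131 124 130 126 128 126 124 127 130 133 130 133]
 [140 137 133 132 134 136 135 126 131 133 128 128 128 128 131 133 134 135]
 [134 130 129 130 132 138 146 144 148 146 130 124 129 129 131 135 136 135]
 [129 126 128 131 134 140 152 169 168 158 130 121 127 133 132 133 133 133]
 [165 158 149 145 142 138 129 134 137 133 124 124 131 135 135 132 132 131]
 [230 225 209 193 181 177 149 118 114 127 129 130 130 133 136 135 132 132]
 [244 243 242 241 241 241 220 148 129 174 176 163 159 150 140 136 135 134]
 [245 245 245 245 246 247 238 170 157 234 240 229 223 206 187 177 176 169]
 [245 244 244 244 245 246 238 166 173 240 246 243 242 240 239 239 238 231]
 [245 244 245 245 245 246 234 168 212 243 245 243 242 243 243 245 246 244]
 [244 244 244 244 245 242 208 169 234 245 244 242 242 242 243 244 245 244]
 [245 244 245 245 245 237 170 175 239 245 243 242 242 242 243 244 244 244]
 [246 246 246 245 246 234 168 211 242 244 242 242 242 243 244 244 244 243]
 [247 247 247 247 244 210 167 234 245 243 242 242 242 243 243 245 244 243]]
```

The tip's dark end shows at about (281.7,202.7) and the groove at the same column (281.5), so it is aligned. The row fits a gap of about 4 mm. I'll nudge back to the exact start.

move_arm:
  targets:
    - [[-0.08, 0.22, -0.05, 0, 0.002, 0.002], [0, 0, 0, 0, 0, 0], [0, 0, 0, 0, 0, 0]]

```text
clock: 13.45
tool_pos: [539.0, 17.9, 68.4]
tcp_rot: [2.134, 1.571, -0.874]
ft_force: [-0.5, -1.0, -1.0]
gripper_width: 15.2
```

```bash
python3 -c "from tip import *;tip()"
```

```text
clk 13.45 tip [637.5  31.1  46.4] case xy [30.3 65.5] gap 3.4 fix rotvec [ 0.0001  0.0001 -0.0011] w 15.2 F [-0.5 -1.  -1. ]
```

move_arm:
  targets:
    - [[0.06, -0.29, 0, 0, 0, 0], [0.06, -0.29, 0, 0, 0, 0], [0.07, -0.29, 0, 0, 0, 0], [0.07, -0.29, 0, 0, 0, 0], [0.07, -0.29, 0, 0, 0, 0]]

```text
clock: 13.95
tool_pos: [542.6, 2.5, 68.6]
tcp_rot: [2.537, 1.57, -0.471]
ft_force: [0.4, 0.2, -2.0]
gripper_width: 14.9
```

```bash
python3 -c "from tip import *;tip()"
```

```text
clk 13.95 tip [641.1  15.8  46.5] case xy [30.3 49.8] gap 3.5 fix rotvec [ 0.0002  0.0003 -0.0019] w 14.9 F [ 0.4  0.2 -2. ]
```

move_arm:
  targets:
    - [[0.06, -0.29, 0, 0, 0, -0.001], [0.06, -0.29, 0, 0, 0, -0.001], [0.06, -0.29, 0, 0, 0, 0], [0.07, -0.29, 0, 0, 0, 0], [0.07, -0.29, 0, 0, 0, 0], [0.07, -0.29, 0, 0, 0, 0], [0.07, -0.29, 0, 0, 0, 0], [0.07, -0.29, 0, 0, 0, 0]]

```text
clock: 14.75
tool_pos: [548.4, -23.3, 68.5]
tcp_rot: [2.158, 1.57, -0.852]
ft_force: [-0.6, -0.0, -0.5]
gripper_width: 14.9
```

```bash
python3 - <<'E'
from tip import *
o=get_obs();p=tip(o);s=capture('scene');cv2.imwrite('pics/s9f.png',s);print(proj(cam('scene'),[p]));print(cv2.cvtColor(s,cv2.COLOR_BGR2GRAY)[198:217,272:288])
E
```

```text
clk 14.75 tip [646.9 -10.3  46.4] case xy [30. 23.] gap 3.4 fix rotvec [0.0003 0.0003 0.0011] w 14.9 F [-0.6 -0.  -0.5]
[[279.4614 210.656 ]]
[[112 162 201 205 209 219 202 159 134 132 134 130 126 125 129 130]
 [100 124 152 171 191 209 209 182 148 130 131 128 121 122 128 133]
 [157 160 161 157 154 159 182 199 179 142 131 129 123 124 131 135]
 [227 235 230 223 205 183 161 182 191 161 136 137 132 130 131 132]
 [225 242 245 244 243 234 178 148 170 179 156 177 177 164 158 148]
 [208 240 245 245 246 239 177 139 163 173 168 234 239 229 223 207]
 [225 243 245 245 245 239 176 140 149 139 177 240 246 243 242 241]
 [243 245 245 245 246 239 178 142 142 140 214 243 245 243 243 243]
 [245 245 245 245 244 233 178 149 142 157 236 246 244 243 242 242]
 [245 245 245 245 243 223 167 154 154 182 239 245 243 242 242 243]
 [247 247 246 246 244 223 150 123 146 216 243 244 243 242 242 242]
 [247 247 247 247 247 238 167 111 152 236 245 244 243 242 242 243]
 [246 246 247 247 248 246 208 136 173 240 245 243 243 242 243 243]
 [245 245 245 246 247 247 231 166 212 242 244 243 243 243 243 244]
 [246 245 245 245 245 242 206 169 234 245 244 243 242 242 243 244]
 [246 245 244 246 246 239 170 174 238 245 244 243 243 243 244 244]
 [245 241 238 244 248 237 170 212 242 245 244 243 243 244 244 245]
 [245 237 229 241 243 206 168 234 245 245 244 243 243 244 245 245]
 [238 233 233 240 236 169 175 239 245 244 244 243 244 244 245 246]]
```

The tip's dark end is at about (279.1,210.4), against (279.5,210.7) predicted, and it lies on the groove. The gap of about 3.5 mm is confirmed. On to the corner.

move_arm:
  targets:
    - [[0.07, -0.29, 0, 0, 0, 0.001], [0.07, -0.29, 0, 0, 0, 0], [0.07, -0.29, 0, 0, 0, 0], [0.07, -0.29, 0, 0, 0, 0], [0.07, -0.29, 0, 0, 0, 0], [0.07, -0.29, 0, 0, 0, 0], [0.07, -0.29, 0, 0, 0, 0], [0.07, -0.29, 0, 0, 0, 0]]

```text
clock: 15.6
tool_pos: [554.5, -48.9, 68.4]
tcp_rot: [1.931, 1.57, -1.079]
ft_force: [-0.5, -0.2, -0.5]
gripper_width: 15.2
```

```bash
python3 -c "from tip import *;tip();print(Rm@np.array([30,-10.])+OC)"
```

```text
clk 15.6 tip [653.  -35.9  46.4] case xy [30.2 -3.2] gap 3.4 fix rotvec [0.0006 0.0003 0.0004] w 15.2 F [-0.5 -0.2 -0.5]
[654.3906 -42.4879]
```

Remaining to the corner: (1.4,-6.6) mm, then stop there.

move_arm:
  targets:
    - [[0.06, -0.29, 0, 0, 0, 0], [0.05, -0.25, 0, 0, 0, 0], [0.01, -0.05, 0, 0, 0, 0], [0, 0, 0, 0, 0, 0]]

```text
clock: 16.0
tool_pos: [555.9, -56.2, 68.4]
tcp_rot: [1.783, 1.57, -1.227]
ft_force: [-0.4, 0.3, -0.9]
gripper_width: 14.8
```

```bash
python3 -c "from tip import *;tip();print(Rm@np.array([30,-10.])+OC)"
```

```text
clk 16.0 tip [654.4 -43.2  46.3] case xy [ 29.9 -10.7] gap 3.3 fix rotvec [0.0008 0.0003 0.0014] w 14.8 F [-0.4  0.3 -0.9]
[654.3906 -42.4879]
```

move_arm:
  targets:
    - [[-0.29, -0.03, 0, 0.001, 0, 0.001], [-0.29, -0.05, 0, 0, 0, 0], [-0.29, -0.07, 0, 0, 0, 0], [-0.29, -0.07, 0, 0, 0, 0], [-0.29, -0.07, 0, 0, 0, 0], [-0.29, -0.07, 0, 0, 0, 0], [-0.29, -0.07, 0, 0, 0, 0]]

```text
clock: 16.7
tool_pos: [533.7, -59.9, 68.5]
tcp_rot: [-1.851, 1.57, 1.424]
ft_force: [0.4, 0.8, -1.6]
gripper_width: 14.8
```

```bash
python3 -c "from tip import *;tip()"
```

```text
clk 16.7 tip [632.2 -46.7  46.4] case xy [ 7.4 -9. ] gap 3.4 fix rotvec [-0.0006  0.0001 -0.0011] w 14.8 F [ 0.4  0.8 -1.6]
```

move_arm:
  targets:
    - [[-0.28, -0.1, 0, 0, 0, -0.001], [-0.28, -0.1, 0, 0, 0, 0], [-0.28, -0.08, 0, 0, 0, 0], [-0.28, -0.07, 0, 0, 0, 0], [-0.28, -0.07, 0, 0, 0, 0], [-0.28, -0.07, 0, 0, 0, 0]]

```text
clock: 17.3
tool_pos: [515.4, -65.4, 68.6]
tcp_rot: [-2.225, 1.57, 1.049]
ft_force: [-0.8, 0.2, -1.6]
gripper_width: 15.1
```

```bash
python3 - <<'E'
from tip import *
o=get_obs();p=tip(o);s=capture('scene');cv2.imwrite('pics/s10f.png',s);print(proj(cam('scene'),[p]));print(cv2.cvtColor(s,cv2.COLOR_BGR2GRAY)[204:222,256:274])
E
```

```text
clk 17.3 tip [613.9 -52.3  46.5] case xy [-11.7 -10.3] gap 3.5 fix rotvec [-0.0005  0.0003  0.0003] w 15.1 F [-0.8  0.2 -1.6]
[[264.4514 214.9925]]
[[182 194 233 225 203 193 187 210 228 231 235 208 170 163 168 191 224 243]
 [246 246 249 247 243 238 210 184 208 227 243 241 226 208 216 235 242 245]
 [250 250 249 249 249 250 238 170 157 202 243 247 245 243 243 245 245 245]
 [247 247 248 249 249 250 244 167 138 196 245 249 248 247 247 247 246 245]
 [246 247 247 247 247 248 243 166 145 208 247 249 248 247 247 247 247 247]
 [247 247 247 247 247 248 240 165 147 208 245 247 247 247 247 247 247 247]
 [248 248 248 248 248 247 231 165 152 205 244 247 246 246 246 246 246 246]
 [248 248 248 248 248 244 207 162 168 205 244 247 246 245 246 245 245 245]
 [248 247 247 247 248 244 209 147 142 192 244 248 247 246 246 246 246 245]
 [241 240 241 244 247 248 235 163 129 191 244 247 247 246 247 247 246 245]
 [195 197 207 222 236 241 231 175 155 221 246 248 247 246 246 246 245 241]
 [237 233 225 219 206 199 187 165 180 228 240 240 238 240 244 246 245 237]
 [246 246 244 242 239 239 235 223 217 211 201 197 202 215 232 237 238 233]
 [245 246 245 245 246 246 246 244 242 239 238 238 237 226 221 205 198 195]
 [246 245 245 245 245 245 245 245 245 245 245 246 245 242 241 238 237 234]
 [245 245 245 245 245 245 245 244 244 244 244 244 244 244 244 245 245 244]
 [245 245 245 245 245 245 245 244 244 244 244 243 243 243 243 243 243 243]
 [245 244 244 244 244 244 244 244 244 244 244 244 244 244 243 243 243 243]]
```

The tip's dark end is at (263.9,214.8), against (264.5,215.0) predicted, right above the groove. Continuing.

move_arm:
  targets:
    - [[-0.28, -0.05, 0, 0, 0, 0], [-0.28, -0.06, 0, 0, 0, 0], [-0.28, -0.065, 0, 0, 0, 0], [-0.28, -0.065, 0, 0, 0, 0], [-0.28, -0.065, 0, 0, 0, 0], [-0.28, -0.065, 0, 0, 0, 0], [-0.28, -0.065, 0, 0, 0, 0]]

```text
clock: 18.05
tool_pos: [493.8, -70.1, 68.6]
tcp_rot: [-1.295, 1.57, 1.979]
ft_force: [-0.5, -0.3, -2.0]
gripper_width: 15.1
```

```bash
python3 -c "from tip import *;tip()"
```

```text
clk 18.05 tip [592.3 -57.   46.5] case xy [-33.8  -9.9] gap 3.5 fix rotvec [-0.0003 -0.0001  0.0001] w 15.1 F [-0.5 -0.3 -2. ]
```

move_arm:
  targets:
    - [[-0.28, -0.07, 0, 0, 0, 0], [-0.28, -0.07, 0, 0, 0, 0], [-0.28, -0.065, 0, 0, 0, 0], [-0.28, -0.065, 0, 0, 0, 0], [-0.28, -0.065, 0, 0, 0, 0], [-0.28, -0.065, 0, 0, 0, 0], [-0.28, -0.065, 0, 0, 0, 0]]

```text
clock: 18.75
tool_pos: [472.5, -75.2, 68.7]
tcp_rot: [-2.051, 1.57, 1.222]
ft_force: [-1.5, -0.1, -1.5]
gripper_width: 15.2
```

```bash
python3 -c "from tip import *;tip()"
```

```text
clk 18.75 tip [571.  -62.1  46.6] case xy [-55.7 -10.1] gap 3.6 fix rotvec [-0.0003  0.0001  0.0002] w 15.2 F [-1.5 -0.1 -1.5]
```

move_arm:
  targets:
    - [[-0.28, -0.065, 0, 0, 0, 0], [-0.28, -0.065, 0, 0, 0, 0], [-0.28, -0.065, 0, 0, 0, 0], [-0.28, -0.065, 0, 0, 0, 0], [-0.2, -0.05, 0, 0, 0, 0], [0, 0, 0, 0, 0, 0], [0, 0, 0, 0, 0, 0]]

```text
clock: 19.45
tool_pos: [457.6, -78.7, 68.7]
tcp_rot: [-1.114, 1.571, 2.159]
ft_force: [0.4, -0.5, -0.6]
gripper_width: 15.2
```

```bash
python3 - <<'E'
from tip import *
o=get_obs();p=tip(o);s=capture('scene');cv2.imwrite('pics/s11f.png',s);print(proj(cam('scene'),[p]));print(cv2.cvtColor(s,cv2.COLOR_BGR2GRAY)[202:218,240:256])
E
```

```text
clk 19.45 tip [556.1 -65.7  46.6] case xy [-71.  -10.1] gap 3.6 fix rotvec [-0.0001 -0.0001  0.0004] w 15.2 F [ 0.4 -0.5 -0.6]
[[246.6419 211.6131]]
[[137 133 127 120 132 170 190 175 219 246 247 247 246 246 246 246]
 [138 130 129 133 131 135 150 179 235 247 247 247 247 246 246 246]
 [136 130 133 141 138 126 140 195 245 249 248 248 248 247 247 247]
 [136 132 136 140 138 127 147 208 247 249 248 248 248 248 248 248]
 [140 137 140 139 136 128 148 208 245 248 247 247 247 247 248 248]
 [138 135 140 138 136 132 150 204 245 248 247 246 246 247 247 247]
 [137 139 142 137 131 137 144 186 245 249 248 247 247 246 246 246]
 [139 139 143 143 139 132 128 177 244 249 248 248 248 248 247 247]
 [134 134 138 144 153 149 131 182 242 248 247 248 247 248 248 248]
 [134 134 135 146 170 164 145 199 239 247 248 247 247 247 247 248]
 [136 139 149 169 186 179 168 190 221 237 241 240 240 242 246 247]
 [135 141 164 212 239 241 237 226 221 213 203 199 204 217 233 239]
 [134 146 186 234 246 247 246 244 242 240 238 238 237 224 213 200]
 [134 161 217 244 247 246 246 246 246 246 246 246 246 243 240 238]
 [141 185 236 247 247 246 246 246 246 246 246 245 246 246 246 246]
 [162 213 244 247 246 246 246 246 246 246 246 246 245 245 245 245]]
```

The end of the joint is reached. Now raising clear.

move_arm:
  targets:
    - [[0, 0, 0.6, 0, 0, 0], [0, 0, 1.2, 0, 0, 0], [0, 0, 1.8, 0, 0, 0], [0, 0, 2.0, 0, 0, 0], [0, 0, 2.0, 0, 0, 0], [0, 0, 2.0, 0, 0, 0], [0, 0, 2.0, 0, 0, 0], [0, 0, 1.8, 0, 0, 0], [0, 0, 1.2, 0, 0, 0], [0, 0, 0.6, 0, 0, 0], [0, 0, 0, 0, 0, 0], [0, 0, 0, 0, 0, 0]]

```text
clock: 20.7
tool_pos: [458.1, -76.8, 234.7]
tcp_rot: [2.871, 1.565, -0.135]
ft_force: [-0.2, 0.5, -0.8]
gripper_width: 15.1
```

```bash
python3 -c "from tip import *;tip()"
```

```text
clk 20.7 tip [556.7 -63.4 213.2] case xy [-69.9  -8. ] gap 170.2 fix rotvec [ 0.0008  0.0061 -0.0032] w 15.1 F [-0.2  0.5 -0.8]
```

move_arm:
  targets:
    - [[0, 0, 0, 0.001, 0.006, -0.003], [0, 0, 0, 0, 0, 0], [0, 0, 0, 0, 0, 0], [0, 0, 0, 0, 0, 0], [0, 0, 0, 0, 0, 0]]

```text
clock: 21.2
tool_pos: [455.7, -76.4, 231.0]
tcp_rot: [-0.437, 1.563, 2.837]
ft_force: [0.4, -0.2, -1.5]
gripper_width: 15.1
```

```bash
python3 - <<'E'
from tip import *
o=get_obs();p=tip(o);print('vel',np.abs(o['joint_vel']).max())
t=capture('top');w=capture('wrist');a=cv2.imread('pics/top0.png')
d=cv2.threshold(cv2.cvtColor(cv2.absdiff(cv2.GaussianBlur(t,(3,3),0),cv2.GaussianBlur(a,(3,3),0)),cv2.COLOR_BGR2GRAY),30,255,0)[1]
n,_,st,_=cv2.connectedComponentsWithStats(d);print([s.tolist() for s in st[1:] if s[4]>4])
g=cv2.cvtColor(w,cv2.COLOR_BGR2GRAY);g6=cv2.cvtColor(cv2.imread('pics/w6f.png'),cv2.COLOR_BGR2GRAY)
r=cv2.matchTemplate(g[75:215,225:290],g6[85:205,235:278],cv2.TM_CCOEFF_NORMED);print('probe in wrist vs after lift',cv2.minMaxLoc(r)[1::2],'expect (10,10)')
E
```

```text
clk 21.2 tip [554.  -63.2 208.2] case xy [-72.5  -7.3] gap 165.2 fix rotvec [-0.0024 -0.0078 -0.0002] w 15.1 F [ 0.4 -0.2 -1.5]
vel 0.006198529674085584
[[176, 173, 2, 5, 9], [277, 174, 21, 15, 193], [176, 182, 4, 7, 24], [291, 185, 21, 15, 224], [283, 187, 5, 4, 15], [177, 190, 8, 32, 155], [277, 191, 2, 5, 8], [315, 193, 3, 6, 12], [283, 194, 7, 19, 98], [276, 197, 5, 16, 51], [314, 201, 7, 12, 69], [299, 218, 5, 8, 25], [281, 221, 2, 3, 5], [281, 229, 16, 17, 222], [300, 229, 7, 10, 47], [297, 241, 4, 5, 10], [303, 243, 6, 4, 14], [298, 247, 3, 4, 9], [301, 254, 4, 5, 12], [299, 267, 6, 5, 16], [280, 270, 7, 5, 19], [280, 271, 47, 113, 2727], [286, 276, 10, 24, 172], [463, 293, 49, 34, 986], [429, 328, 83, 56, 1447], [265, 346, 15, 9, 59], [253, 348, 10, 14, 77], [287, 350, 2, 10, 17], [238, 352, 13, 32, 209], [253, 354, 26, 30, 192], [284, 365, 5, 2, 9], [247, 366, 8, 16, 55]]
probe in wrist vs after lift (0.9667521715164185, (10, 10)) expect (10,10)
```

move_arm:
  targets:
    - [[0, 0, 0, -0.002, -0.007, 0], [0, 0, 0, 0, 0, 0], [0, 0, 0, 0, 0, 0], [0, 0, 0, 0, 0, 0], [0, 0, 0, 0, 0, 0], [0, 0, 0, 0, 0, 0], [0, 0, 0, 0, 0, 0], [0, 0, 0, 0, 0, 0]]

```text
clock: 22.1
tool_pos: [455.9, -76.5, 231.5]
tcp_rot: [2.856, 1.57, -0.153]
ft_force: [-0.6, 1.1, -1.5]
gripper_width: 14.8
```

```bash
python3 - <<'E'
from tip import *
o=get_obs();tip(o);print('vel',np.abs(o['joint_vel']).max())
s=capture('scene');a=cv2.imread('pics/scene0.png')
r=cv2.matchTemplate(s[190:226,175:218],a[198:218,185:208],cv2.TM_CCOEFF_NORMED);print('petri',cv2.minMaxLoc(r)[1::2],'expect (10,8)')
E
```

```text
clk 22.1 tip [554.4 -63.3 209.4] case xy [-72.1  -7.5] gap 166.4 fix rotvec [ 0.0001  0.0008 -0.0002] w 14.8 F [-0.6  1.1 -1.5]
vel 0.002150013093008017
petri (0.9996933937072754, (10, 8)) expect (10,8)
```

The probe is level and still, and the petri dish has not moved. Handing in.

```bash
python3 -c "from cell import *;print(sign_off())"
```

```text
the job is handed in; nothing more can be done
None
```

I lifted the grey probe from its stand and drew its nozzle tip along the whole L-shaped joint. I went from the thumbscrew end, round the corner to the other end, at about 3 cm/s. I then raised it and handed in at 22.1 s with it still gripped and level, tip about 209 mm above the worktop.

- **Along the joint:** the computed tip stayed within about 1 mm of the groove's centre line, about 3.5 mm above it. Scene pictures along the way agreed to within about half a pixel (about 2 mm). The wrist force showed no sign of contact.
- **Final state:** grip width was 15 mm, the arm was almost still, and the probe sat in the gripper as it did just after the lift. The tool was level within 0.001 rad. The petri dish matched its first picture, and the top view showed no change where the other bystanders lie.

**What failed or disagreed:**
- **First grasp:** it closed on air just above the handle. The cameras put the closed fingertips about 30 mm farther back than the stated 25 mm. I regrasped about 30 mm lower.
- **Tip height:** early scene views suggested the tip was 0 to 4 mm higher than computed. Closer views over the groove fitted the computed height.
- **Corner:** I overran by about 0.7 mm and came off it about 1 mm to one side. I corrected that on the second leg.

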